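# Hole saws from the site tray back into their storage rack

### The job

Put the row of four hole saws from the black tray away in the wooden storage rack: each saw belongs in the block whose recess is bored for its diameter, so that the smallest saw stands in the narrowest recess and so on up to the largest. Stand each one upright on its teeth at the bottom of its recess, setting it down gently rather than dropping it, and let none of them topple. Leave the oil bottle and the glass jar where they stand.

Things in the scene. Friction and masses are not known exactly. Their poses are not given: they have to be found in the camera images.
- saw30: The smallest steel hole saw, 30 mm in diameter, about 120 g, loose, upright on its teeth. Origin: centre of its underside; z up the axis. Cup 46 mm high, nut (24 mm across) up to 60, then the straight shank, 12 mm thick, up to 106 mm: grip it there. Starts in any of the 4 pockets, 84 mm apart, 12 mm deep, of the fixed black tray (94 x 352 x 24 mm)
- saw40: The second smallest steel hole saw, 40 mm in diameter, about 160 g, loose, upright on its teeth. Origin: centre of its underside; z up the axis. Cup 46 mm high, nut (24 mm across) up to 60, then the straight shank, 12 mm thick, up to 106 mm: grip it there. Starts in any of the 4 pockets, 84 mm apart, 12 mm deep, of the fixed black tray (94 x 352 x 24 mm)
- saw51: The second largest steel hole saw, 51 mm in diameter, about 210 g, loose, upright on its teeth. Origin: centre of its underside; z up the axis. Cup 46 mm high, nut (24 mm across) up to 60, then the straight shank, 12 mm thick, up to 106 mm: grip it there. Starts in any of the 4 pockets, 84 mm apart, 12 mm deep, of the fixed black tray (94 x 352 x 24 mm)
- saw64: The largest steel hole saw, 64 mm in diameter, about 280 g, loose, upright on its teeth. Origin: centre of its underside; z up the axis. Cup 46 mm high, nut (24 mm across) up to 60, then the straight shank, 12 mm thick, up to 106 mm: grip it there. Starts in any of the 4 pockets, 84 mm apart, 12 mm deep, of the fixed black tray (94 x 352 x 24 mm)
- block30: Plywood block, 88 x 88 x 30 mm, with a round recess in the middle of its top, 39 mm wide, 16 mm deep, mouth bevelled 3 mm, for the 30 mm saw. Origin: centre of its underside, 12 mm above the bench; z up; recess floor (thin dark pad) at 14 mm, top at 30 mm. One of 4 fixed blocks, in any order, 90 mm apart in the dark wooden rack (108 x 382 mm), alike but for the recess's width
- block40: Plywood block, 88 x 88 x 30 mm, with a round recess in the middle of its top, 49 mm wide, 16 mm deep, mouth bevelled 3 mm, for the 40 mm saw. Origin: centre of its underside, 12 mm above the bench; z up; recess floor (thin dark pad) at 14 mm, top at 30 mm. One of 4 fixed blocks, in any order, 90 mm apart in the dark wooden rack (108 x 382 mm), alike but for the recess's width
- block51: Plywood block, 88 x 88 x 30 mm, with a round recess in the middle of its top, 60 mm wide, 16 mm deep, mouth bevelled 3 mm, for the 51 mm saw. Origin: centre of its underside, 12 mm above the bench; z up; recess floor (thin dark pad) at 14 mm, top at 30 mm. One of 4 fixed blocks, in any order, 90 mm apart in the dark wooden rack (108 x 382 mm), alike but for the recess's width
- block64: Plywood block, 88 x 88 x 30 mm, with a round recess in the middle of its top, 73 mm wide, 16 mm deep, mouth bevelled 3 mm, for the 64 mm saw. Origin: centre of its underside, 12 mm above the bench; z up; recess floor (thin dark pad) at 14 mm, top at 30 mm. One of 4 fixed blocks, in any order, 90 mm apart in the dark wooden rack (108 x 382 mm), alike but for the recess's width
- oil: Bystander: white closed oil bottle, 60 mm thick and 165 mm high, loose, standing to the robot's left of the work. Origin: centre of its underside, z up.
- jar: Bystander: glass jar with a steel lid, 72 mm thick and 85 mm high, loose, standing to the robot's right of the work. Origin: centre of its underside, z up.

How it is judged (in metres and radians):
At the end, for the whole second after the job is handed in: Each hole saw stands in the block bored for it: axis within 8 mm of the block's centre, teeth on the recess's floor (within 4 mm), upright within 0.12 rad, released and at rest (horizontal distance between saw30 and block30 below 0.008 m and z of saw30 in the frame of block30 between 0.01 and 0.018 m and angle between each of saw30, saw40, saw51, saw64's own z axis and vertical below 0.12 rad and linear speed of each of saw30, saw40, saw51, saw64 below 0.02 m/s and angular speed of each of saw30, saw40, saw51, saw64 below 0.2 rad/s and horizontal distance between saw40 and block40 below 0.008 m and z of saw40 in the frame of block40 between 0.01 and 0.018 m and horizontal distance between saw51 and block51 below 0.008 m and z of saw51 in the frame of block51 between 0.01 and 0.018 m and horizontal distance between saw64 and block64 below 0.008 m and z of saw64 in the frame of block64 between 0.01 and 0.018 m); the robot touches nothing.
It fails at once if a hole saw is dropped or flung into the rack (faster than 0.6 m/s just over or in a block) (((horizontal distance between saw30 and block30 below 0.03 m or horizontal distance between saw30 and block40 below 0.03 m or horizontal distance between saw30 and block51 below 0.03 m or horizontal distance between saw30 and block64 below 0.03 m) and height (world z) of saw30 below 0.065 m and linear speed of saw30 above 0.6 m/s) or ((horizontal distance between saw40 and block30 below 0.03 m or horizontal distance between saw40 and block40 below 0.03 m or horizontal distance between saw40 and block51 below 0.03 m or horizontal distance between saw40 and block64 below 0.03 m) and height (world z) of saw40 below 0.065 m and linear speed of saw40 above 0.6 m/s) or ((horizontal distance between saw51 and block30 below 0.03 m or horizontal distance between saw51 and block40 below 0.03 m or horizontal distance between saw51 and block51 below 0.03 m or horizontal distance between saw51 and block64 below 0.03 m) and height (world z) of saw51 below 0.065 m and linear speed of saw51 above 0.6 m/s) or ((horizontal distance between saw64 and block30 below 0.03 m or horizontal distance between saw64 and block40 below 0.03 m or horizontal distance between saw64 and block51 below 0.03 m or horizontal distance between saw64 and block64 below 0.03 m) and height (world z) of saw64 below 0.065 m and linear speed of saw64 above 0.6 m/s)).
It fails at once if a hole saw topples (leans more than 0.7 rad) (angle between any of saw30, saw40, saw51, saw64's own z axis and vertical above 0.7 rad).
It fails at once if the oil bottle or the jar is moved more than 30 mm or tipped ((distance of oil from where it was at the start of the episode above 0.03 m or angle between oil's own z axis and vertical above 0.3 rad) or (distance of jar from where it was at the start of the episode above 0.03 m or angle between jar's own z axis and vertical above 0.3 rad)).
It also fails if it takes over 93 s, if anything falls off the work surface, if the arm or the gripper's body presses on something with over 40 N, if the wrist force passes 120 N, or if a joint passes its speed limit or range.

### The arm

A 7-joint arm with a two-finger parallel gripper is mounted at the origin on the work surface. World frame = base frame: x ahead of the robot, y to its left, z up, the work surface at z = 0. Lengths are in mm, angles in rad, forces in N, time in s.
With the tool pointing down it reaches from about 400 to 875 mm from the base axis. Payload 4.4 kg.
Tool frame: the origin (TCP) lies midway between the tips of the shut fingers; the grasp point (between the pads) lies 19 mm behind it; z points along the fingers, y is the line along which they close (so a half turn about z gives the same grasp; the last joint's range is limited). The gripper opens to 85 mm and grips with 20 to 120 N. Pads are 22 mm wide; open, the fingers measure 114 mm over their backs; the gripper's body (76 mm by 85 mm) begins 54 mm behind the grasp point. The pads swing forward as they close: fully open they stand 13 mm farther back than shut.
Start: joints at [1.204, 0.628, 0.038, 1.517, -0.027, 0.996, -0.02], TCP at [192.613, -620.821, 231.313] pointing down, gripper open.
Joint ranges: [-3.06, 3.06], [-0.37, 2.12], [-1.25, 1.32], [0.18, 2.47], [-1.1, 4.24], [0.23, 1.98], [-2.94, 2.94]. Speed limits (rad/s): [2.57, 2.57, 3.14, 3.14, 3.14, 3.14, 3.14].

### API

Orientations are given as [roll, pitch, yaw] about the fixed x, y, z axes, in that order (R = Rz(yaw) Ry(pitch) Rx(roll)).
In Python, from cell import readout, optics, order gives the robot as it stands.
- The arm moves only by the shell command python3 -m jog 'ROWS'. ROWS is a JSON object of lists of equal length, an entry for each row: "claw": the opening, from 0 (shut) to 1 (fully open); "xyz": the shift along the tool's x, y, z each as a share of 0.1 m, from -1 to 1, a list of three; "twist": the turn, a rotation vector about the tool's x, y, z each as a share of 180 degrees, from -1 to 1, a list of three. A call has 1 to 12 rows; each row shifts and turns the commanded pose from where the row before left it, along the tool's axes as they then stand; what a row does not reach is not made up. A row lasts 1/8 s, in which the tool goes at most 62.5 mm and 10.7 degrees, less where a joint would pass 70% of its speed; a pose out of reach is approached as far as the arm can. A call with a number of a shift or a turn outside -1 to 1 is refused whole. A call with a gripper value outside its range is refused whole. The fingers move at their own pace and stop on an object; the grip force is fixed at half the most. Time passes only in rows, so rows that do not move let the fingers close. It gives the time, the measured TCP pose, the force, the opening and the grip force at its end, in the units of the state.
- readout.read_state(): the state, without advancing time (a new reading comes with each control period).
- optics.get_image(name): name is "scene" or "top" or "wrist"; returns a dict with "color" (384x512x3 uint8, red, green, blue), "fovy" (degrees; the focal length in pixels is half the picture's height over the tangent of half this angle, whatever the lens; pixels are square), "cx", "cy" (the principal point, pixels), "k1" (the pictures are not rectified: a ray, as slopes to the right and down, at radius r is drawn at 1 + k1 r^2 times it, then the intrinsics apply), "view" (4x4, takes a point from world to camera coordinates). Camera axes: x right, y up, looking along -z (the intrinsics and any distortion apply to the point x, -y, -z); pixel columns grow to the right and rows downward; lengths in mm; the calibration is good to about 2 mm. A picture is of the moment at which its call begins. There is no depth.
- order.finish_job(): hands the job in; it is judged then, once.
Trained networks look in the newest picture that a camera, given by its name, has taken for a name from the list of things; names that differ only in an ending like _2 or _b are one class to them, and where a whole thing is asked for, a point or a joint stands for the part that bears it (a point fixed in the world has none). Each returns a list of dicts, best first, with "score" (0 to 1); they miss things now and then, are a little off and sometimes report something else, mostly with a low value. They report only what shows in the picture. A call takes as long as a camera call.
- optics.boxes_of(camera, label): "rect" ([left, top, width, height] in pixels, round what is visible of it).
The state is a dict: "clock": time; "qpos": joint angles; "qd": joint speeds; "tau": joint torques, N m; "eef_pos": TCP position; "tool_rot": TCP orientation; "force": force on the tool from outside, world axes, zero at the start; "torque": the same for the moment, N m; "width": finger opening in mm; "gripper_force": force on a finger pad.
Only numpy, scipy, OpenCV 4.12 (cv2) and the standard library are available. Lean on these libraries where they do the work, as an engineer would, in place of code of your own. Each camera call takes 0.05 s, during which the arm holds its last target. There are 200 camera calls.

## Working session

There is one attempt and no reset: what is moved stays moved. The work goes in short steps, Python scripts to look and compute and a shell command to move; the robot and the scene stay as the last step left them, time stands still between calls to the robot, and variables do not carry over. Pictures are saved under pics/ and viewed, at most 14 in all, crops included, and the job is handed in when it is done.

```bash
mkdir -p pics; ls; python3 - <<'E'
from cell import readout, optics
import cv2
print(readout.read_state())
for n in ("scene","top","wrist"):
    d=optics.get_image(n); cv2.imwrite(f"pics/a_{n}.png",d["color"][...,::-1])
    print(n,d["fovy"],d["cx"],d["cy"],d["k1"],d["view"])
E
```

```text
pics
{'clock': 0.0, 'qpos': array([ 1.2042204 ,  0.62935718,  0.03841112,  1.51838986, -0.02699402,
        0.99631045, -0.019991  ]), 'qd': array([ 9.43834070e-04,  7.93871902e-04,  1.50807496e-03,  2.58486261e-05,
       -9.56086273e-04, -4.27466852e-04, -2.97914240e-04]), 'tau': array([-5.79369098e-04, -5.63405085e+01,  1.22572806e+00, -1.93451142e+01,
        1.09319069e-02,  1.05787633e-02, -8.66778649e-07]), 'eef_pos': array([ 192.42180815, -620.19183442,  230.37439051]), 'tool_rot': array([-3.13964494e+00,  1.37610394e-05,  3.00812648e-01]), 'force': array([0.25575004, 0.06918609, 0.74898327]), 'torque': array([-0.02115232, -0.08164809,  0.05797224]), 'gripper_force': 0.0, 'width': 85.17731223729862}
scene 56.55011150104532 255.70474983199682 190.7274105906978 0.03515492347108599 [[-6.22436882e-01  7.82669105e-01 -1.18367687e-03  3.36470928e+02]
 [-5.59187407e-01 -4.43648381e-01  7.00346741e-01  2.79882594e+02]
 [ 5.47614621e-01  4.36583539e-01  7.13801822e-01 -1.20273644e+03]
 [ 0.00000000e+00  0.00000000e+00  0.00000000e+00  1.00000000e+00]]
top 51.46943893508766 256.9142821699103 194.64302508796004 -0.023138032718308423 [[ 1.95228096e-02 -9.99786624e-01 -6.75028973e-03  4.06820697e+00]
 [ 9.98191009e-01  1.91067655e-02  5.70056251e-02 -5.65848487e+02]
 [-5.68644852e-02 -7.85098848e-03  9.98351037e-01 -1.10071237e+03]
 [ 0.00000000e+00  0.00000000e+00  0.00000000e+00  1.00000000e+00]]
wrist 62.875233632693046 261.014325770817 192.84781616428145 -0.06391242806406712 [[ 2.95971009e-01 -9.55193844e-01 -2.42542199e-03 -6.49721289e+02]
 [ 9.05624325e-01  2.81417241e-01 -3.17252136e-01  4.18701579e+01]
 [ 3.03719843e-01  9.17009138e-02  9.48338125e-01 -3.80683069e+02]
 [ 0.00000000e+00  0.00000000e+00  0.00000000e+00  1.00000000e+00]]
```

View pics/a_top.png

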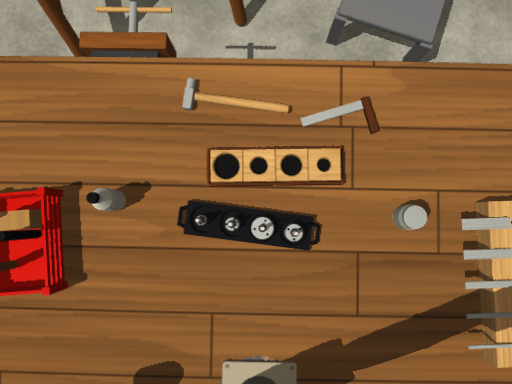

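View pics/a_scene.png

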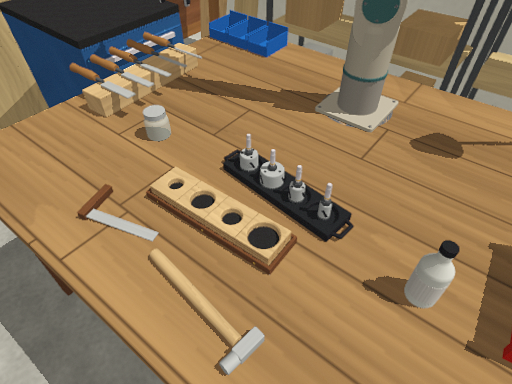

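```bash
python3 - <<'E'
from cell import optics
for c in ("top","scene"):
    optics.get_image(c)
    for l in ("saw30","saw40","saw51","saw64","block30","block40","block51","block64","oil","jar"):
        print(c,l,[(round(b["score"],2),[round(float(v),1) for v in b["rect"]]) for b in optics.boxes_of(c,l)][:3])
E
```

```text
top saw30 [(0.66, [249.9, 215.4, 27.6, 26.5]), (0.61, [223.4, 216.0, 18.7, 11.1]), (0.51, [282.1, 223.7, 20.3, 17.8])]
top saw40 [(0.66, [249.9, 215.4, 27.6, 26.5]), (0.61, [223.4, 216.0, 18.7, 11.1]), (0.51, [282.1, 223.7, 20.3, 17.8])]
top saw51 [(0.66, [249.9, 215.4, 27.6, 26.5]), (0.61, [223.4, 216.0, 18.7, 11.1]), (0.51, [282.1, 223.7, 20.3, 17.8])]
top saw64 [(0.66, [249.9, 215.4, 27.6, 26.5]), (0.61, [223.4, 216.0, 18.7, 11.1]), (0.51, [282.1, 223.7, 20.3, 17.8])]
top block30 [(0.87, [209.2, 150.9, 32.6, 30.5]), (0.78, [305.6, 149.1, 34.7, 32.6]), (0.74, [271.9, 150.6, 37.9, 35.3])]
top block40 [(0.87, [209.2, 150.9, 32.6, 30.5]), (0.78, [305.6, 149.1, 34.7, 32.6]), (0.74, [271.9, 150.6, 37.9, 35.3])]
top block51 [(0.87, [209.2, 150.9, 32.6, 30.5]), (0.78, [305.6, 149.1, 34.7, 32.6]), (0.74, [271.9, 150.6, 37.9, 35.3])]
top block64 [(0.87, [209.2, 150.9, 32.6, 30.5]), (0.78, [305.6, 149.1, 34.7, 32.6]), (0.74, [271.9, 150.6, 37.9, 35.3])]
top oil [(0.97, [90.3, 189.6, 34.7, 22.1])]
top jar [(0.58, [393.5, 204.0, 35.2, 24.4])]
scene saw30 [(0.91, [289.1, 163.1, 14.5, 38.9]), (0
[... 318 characters left out ...]
saw64 [(0.91, [289.1, 163.1, 14.5, 38.9]), (0.78, [260.9, 151.6, 20.3, 37.2]), (0.75, [318.9, 185.2, 16.1, 35.7])]
scene block30 [(0.86, [204.8, 198.8, 51.8, 41.1]), (0.77, [175.4, 181.4, 52.8, 42.2]), (0.75, [150.4, 169.8, 48.3, 40.4])]
scene block40 [(0.86, [204.8, 198.8, 51.8, 41.1]), (0.77, [175.4, 181.4, 52.8, 42.2]), (0.75, [150.4, 169.8, 48.3, 40.4])]
scene block51 [(0.86, [204.8, 198.8, 51.8, 41.1]), (0.77, [175.4, 181.4, 52.8, 42.2]), (0.75, [150.4, 169.8, 48.3, 40.4])]
scene block64 [(0.86, [204.8, 198.8, 51.8, 41.1]), (0.77, [175.4, 181.4, 52.8, 42.2]), (0.75, [150.4, 169.8, 48.3, 40.4])]
scene oil [(0.78, [402.5, 241.1, 57.0, 65.7])]
scene jar [(0.86, [143.1, 105.6, 27.6, 38.1])]
```

The top view shows the rack recesses near (227,166) widest, (259,165), (291,165) and (323,165) narrowest. The saws are near (200,219), (232,224), (263,228) and (294,233). I'll zoom in to measure.

```bash
python3 - <<'E'
import cv2
a=cv2.imread("pics/a_top.png"); s=cv2.imread("pics/a_scene.png")
cv2.imwrite("pics/b_top.png",cv2.resize(a[140:255,175:330],None,fx=5,fy=5,interpolation=cv2.INTER_CUBIC))
cv2.imwrite("pics/b_scene.png",cv2.resize(s[125:275,140:360],None,fx=3.6,fy=3.6,interpolation=cv2.INTER_CUBIC))
E
```

```text
(no output)
```

View pics/b_top.png

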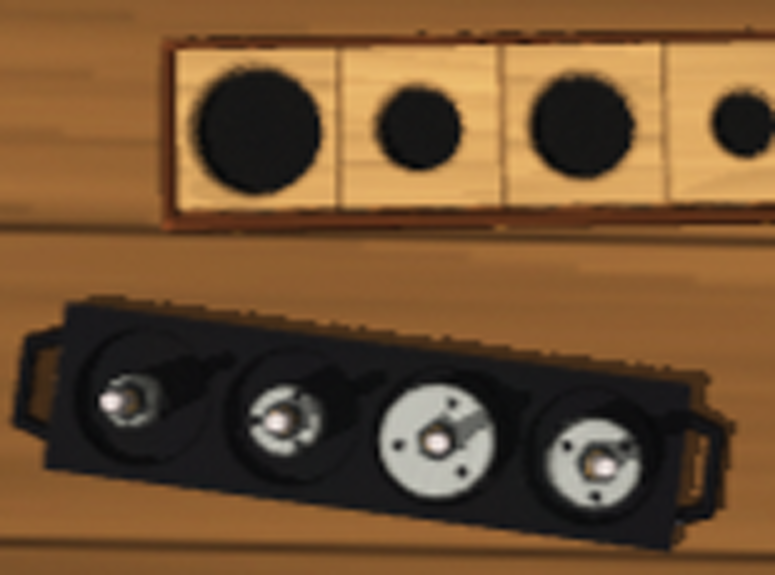

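View pics/b_scene.png

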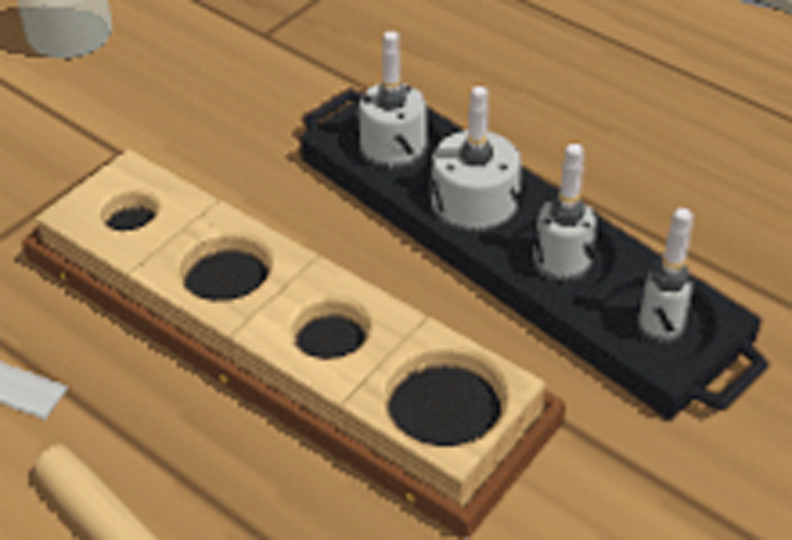

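The zoomed crops give the order by width. Tray left to right is saw30, saw40, saw64, saw51. Rack left to right is 64, 40, 51, 30. Next I'll triangulate the shank tips and the block corners.

```bash
cat > h.py <<'E'
import numpy as np, cv2
from cell import readout, optics
def K(d):
    f=192/np.tan(np.radians(d["fovy"]/2)); return np.array([[f,0,d["cx"]],[0,f,d["cy"]],[0,0,1.]])
def dist(d): return np.array([d["k1"],0,0,0,0.])
F=np.diag([1,-1,-1.])
def ray(d,px):
    u=cv2.undistortPoints(np.array(px,float).reshape(1,1,2),K(d),dist(d)).ravel()
    V=np.array(d["view"]);R=V[:3,:3]
    v=R.T@(F@np.array([u[0],u[1],1])); return -R.T@V[:3,3], v/np.linalg.norm(v)
def tri(obs):
    A=np.zeros((3,3));b=np.zeros(3);rs=[ray(d,p) for d,p in obs]
    for o,v in rs: P=np.eye(3)-np.outer(v,v);A+=P;b+=P@o
    X=np.linalg.solve(A,b); return X,[round(float(np.linalg.norm(np.cross(X-o,v))),1) for o,v in rs]
def onz(d,px,z): o,v=ray(d,px); return o+v*(z-o[2])/v[2]
def proj(d,X):
    V=np.array(d["view"]);c=F@(V[:3,:3]@np.array(X,float)+V[:3,3])
    return cv2.projectPoints(c.reshape(1,1,3),np.zeros(3),np.zeros(3),K(d),dist(d))[0].ravel()
E
python3 - <<'E'
from h import *
np.set_printoptions(precision=1,suppress=True)
t=optics.get_image("top");s=optics.get_image("scene")
ct=lambda u,v:(175+(u+.5)/5-.5,140+(v+.5)/5-.5)
cs=lambda u,v:(140+(u+.5)/3.6-.5,125+(v+.5)/3.6-.5)
for n,a,b in (("30",(110,402),(683,214)),("40",(275,424),(574,150)),("64",(436,442),(479,92)),("51",(602,467),(391,36))):
    print("tip",n,*tri([(t,ct(*a)),(s,cs(*b))]))
for n,a,b in (("TL",(176,49),(545,377)),("BL",(178,213),(125+420,377)),("d64/40 far",(336,46),(352,402)),("d64/40near",(340,210),(423,320)),("d51/30 near",(669,207),(214,203)),("d51/30far",(663,43),(133,273))):
    X,e=tri([(t,ct(*a)),(s,cs(*b))]);print(n,X,e)
for n,a,b in (("64",(257,130),(447,397)),("40",(419,127),(332,330)),("51",(583,126),(227,266)),("30",(745,124),(131,210))):
    print("mouth",n,onz(t,ct(*a),42),tri([(t,ct(*a)),(s,cs(*b))]))
for n,px in (("64",(226.5,166)),): pass
for n,a in (("oil",(96,198)),("jar",(411,216))): print(n,onz(t,a,100))
E
```

```text
tip 30 [492.4 166.  119.3] [0.0, 0.0]
tip 40 [483.   81.8 117.8] [0.3, 0.3]
tip 64 [475.3   0.3 119. ] [0.1, 0.1]
tip 51 [464.5 -84.1 119.7] [0.1, 0.1]
TL [661.7 155.2 124.1] [21.7, 21.7]
BL [595.8 143.   46. ] [0.3, 0.3]
d64/40 far [686.6  61.5  48.4] [3.7, 3.7]
d64/40near [600.5  53.8  38.8] [1.5, 1.5]
d51/30 near [ 606.  -127.5   38.2] [1.9, 1.9]
d51/30far [ 693.1 -119.5   45.4] [1.9, 1.9]
mouth 64 [642.6 101.4  42. ] (array([642.3, 102.3,  40.7]), [0.9, 0.9])
mouth 40 [645.9  12.3  42. ] (array([645.6,  13. ,  40.8]), [0.9, 0.9])
mouth 51 [648.2 -77.9  42. ] (array([647.6, -77.3,  42. ]), [0.8, 0.8])
mouth 30 [ 651.  -166.9   42. ] (array([ 650.5, -166.5,   41.9]), [0.6, 0.6])
oil [544.1 433.9 100. ]
jar [ 513.2 -385.4  100. ]
```

Tip heights come out at 118–120 mm, against 118 expected. The mouths are at about 42 mm, also as expected, and both pitches (84 and 90 mm) match. I'll turn the tool so it closes along x, then move over saw51.

```bash
python3 -m jog '{"claw":[1,1,1,1,1,1,1,1],"xyz":[[0,0,0],[0,0,0],[0,0,0],[0,0,0],[0,0,0],[0,0,0],[0,0,0],[0,0,0]],"twist":[[0,0,-0.0577],[0,0,-0.0577],[0,0,-0.0577],[0,0,-0.0577],[0,0,-0.0577],[0,0,-0.0577],[0,0,-0.0577],[0,0,0]]}'
python3 -m jog '{"claw":[1,1,1,1,1,1,1,1,1,1,1,1],"xyz":[[0.487,0.247,0],[0.487,0.247,0],[0.487,0.247,0],[0.487,0.247,0],[0.487,0.247,0],[0.487,0.247,0],[0.487,0.247,0],[0.487,0.247,0],[0.487,0.247,0],[0.487,0.247,0],[0.487,0.247,0],[0,0,0]],"twist":[[0,0,0],[0,0,0],[0,0,0],[0,0,0],[0,0,0],[0,0,0],[0,0,0],[0,0,0],[0,0,0],[0,0,0],[0,0,0],[0,0,0]]}'
python3 - <<'E'
from h import *
s=readout.read_state();print(s["eef_pos"],s["tool_rot"],s["qpos"],s["force"])
d=optics.get_image("wrist");cv2.imwrite("pics/w1.png",d["color"][...,::-1]);print(ray(d,(256,192)))
np.save("w1.npy",d,allow_pickle=True)
for n,X in dict(s51=(464.5,-84,118),s64=(475,0,118),s40=(483,82,118),b30=(650.7,-166.8,42),b51=(648,-77.5,42),b40=(645.5,12.5,42)).items(): print(n,proj(d,X))
E
```

```text
clock: 2.35
eef_pos: [192.4, -620.9, 231.3]
tool_rot: [3.141, -0.0, 1.567]
force: [0.3, 1.1, 0.5]
width: 85.2
gripper_force: 0.0
clock: 3.85
eef_pos: [467.2, -80.5, 231.8]
tool_rot: [3.139, -0.002, 1.575]
force: [-0.3, -0.5, -0.4]
width: 85.5
gripper_force: 0.0
[467.18302606 -80.45352879 231.84949455] [ 3.13877304e+00 -2.23523081e-03  1.57460885e+00] [ 0.40451619  0.39924465 -0.39792622  1.98533091  0.20957575  0.79362764
 -0.10883188] [-0.29271713 -0.48001575 -0.3904156 ]
(array([ 4.66187399e+02, -4.38141024e-01,  3.74284786e+02]), array([-0.01290565, -0.31151516, -0.95015354]))
s51 [258.08913608 191.49286036]
s64 [271.63513402  89.13793038]
s40 [284.12146014 -28.48014797]
b30 [414.59932981 238.1712012 ]
b51 [424.86680864 165.02165812]
b40 [435.5346966   79.37899212]
```

View pics/w1.png

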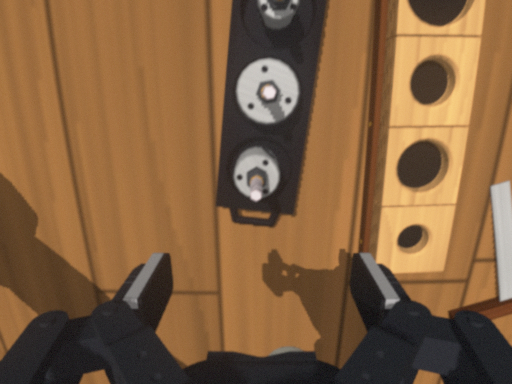

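```bash
python3 - <<'E'
from h import *
for i in range(3):
    optics.get_image("wrist"); s=readout.read_state();print(s["clock"],s["eef_pos"],s["tool_rot"],abs(s["qd"]).max())
E
```

```text
3.95 [464.88675615 -85.15771471 231.34199271] [-3.14134357e+00  4.09316061e-04  1.56863720e+00] 0.03865459081553427
4.0 [464.47611167 -86.21572816 231.26233652] [-3.14099189e+00  7.39995257e-04  1.56701689e+00] 0.027116611874025785
4.05 [464.31424222 -86.75630066 231.26179492] [-3.14097788e+00  8.00668885e-04  1.56610110e+00] 0.01820731729249789
```

The wrist view shows the saw51 tip at (256,194) and the saw64 tip at (269,92), within 3 px of prediction, but the arm was still settling. I'll let it settle, then overlay the predictions.

```bash
python3 -m jog '{"claw":[1,1,1,1],"xyz":[[0,0,0],[0,0,0],[0,0,0],[0,0,0]],"twist":[[0,0,0],[0,0,0],[0,0,0],[0,0,0]]}'
cat > ov.py <<'E'
from h import *
import sys
B={"30":(650.7,-166.8),"51":(648,-77.5),"40":(645.5,12.5),"64":(642.5,102)}
S={"51":(464.5,-84.1),"64":(475.3,.3),"40":(483,81.8),"30":(492.4,166)}
def run(cam,out,box,k):
    d=optics.get_image(cam);x0,y0,x1,y1=box
    im=cv2.resize(np.ascontiguousarray(d["color"][y0:y1,x0:x1,::-1]),None,fx=k,fy=k,interpolation=cv2.INTER_CUBIC)
    P=lambda X:tuple(int(v) for v in np.round((proj(d,X)-[x0,y0]+.5)*k-.5))
    def ring(c,r,z,col): cv2.polylines(im,[np.array([P((c[0]+r*np.cos(a),c[1]+r*np.sin(a),z)) for a in np.linspace(0,6.28,60)])],True,col,1)
    for n,c in B.items():
        ring(c,(int(n)+9)/2,42-3,(0,0,255))
    for n,c in S.items(): ring(c,6,118,(0,255,0));ring(c,int(n)/2,58,(255,0,0))
    cv2.imwrite(out,im)
E
python3 -c "
from ov import *
s=readout.read_state();print(s['eef_pos'],s['tool_rot'])
run('wrist','pics/w2.png',(200,0,490,290),2)"
```

```text
clock: 4.55
eef_pos: [464.9, -85.6, 231.3]
tool_rot: [3.142, -0.0, 1.569]
force: [-0.1, -0.8, -0.3]
width: 85.5
gripper_force: 0.0
[464.89529019 -85.61016679 231.33756239] [ 3.14151552e+00 -3.81934320e-05  1.56918276e+00]
```

View pics/w2.png

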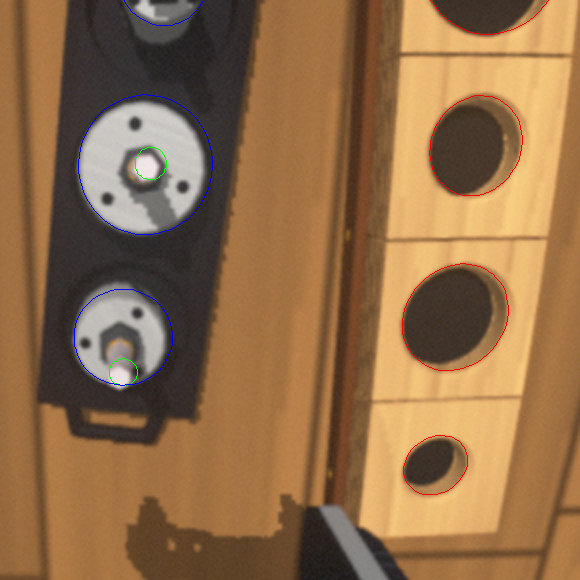

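The overlay agrees to about 1 mm, and the rack rings sit on the mouths. Next I'll descend on saw51 and grip.

```bash
python3 -m jog '{"claw":[1,1,1,1,1,1,1,0,0,0,0,0],"xyz":[[0.01,-0.01,0.3],[0,0,0.4],[0,0,0.4],[0,0,0.3],[0,0,0.1],[0,0,0],[0,0,0],[0,0,0],[0,0,0],[0,0,0],[0,0,0],[0,0,0]],"twist":[[0,0,0],[0,0,0],[0,0,0],[0,0,0],[0,0,0],[0,0,0],[0,0,0],[0,0,0],[0,0,0],[0,0,0],[0,0,0],[0,0,0]]}'
python3 -m jog '{"claw":[0,0,0,0],"xyz":[[0,0,0],[0,0,0],[0,0,0],[0,0,0]],"twist":[[0,0,0],[0,0,0],[0,0,0],[0,0,0]]}'
```

```text
clock: 6.1
eef_pos: [463.8, -84.4, 81.5]
tool_rot: [-3.141, 0.0, 1.57]
force: [-0.9, -0.0, 3.6]
width: 10.2
gripper_force: 58.4
clock: 6.6
eef_pos: [463.8, -84.5, 81.5]
tool_rot: [-3.141, 0.0, 1.57]
force: [-1.7, -0.7, 5.3]
width: 9.9
gripper_force: 58.4
```

```bash
python3 -m jog '{"claw":[0,0,0,0,0,0,0,0,0,0,0,0],"xyz":[[0,0,-0.2],[0,0,-0.3],[0,0,-0.3],[0.01,0.24,0],[0.01,0.4,0],[0.02,0.4,0],[0.02,0.4,0],[0.01,0.3,0],[0,0.1,0],[0,0,0],[0,0,0],[0,0,0]],"twist":[[0,0,0],[0,0,0],[0,0,0],[0,0,0],[0,0,0],[0,0,0],[0,0,0],[0,0,0],[0,0,0],[0,0,0],[0,0,0],[0,0,0]]}'
python3 -c "
from ov import *
s=readout.read_state();print(s['eef_pos'],s['width'],s['force'])
run('wrist','pics/w3.png',(60,40,460,340),2)"
```

```text
clock: 8.1
eef_pos: [647.0, -77.9, 161.5]
tool_rot: [-3.141, 0.0, 1.57]
force: [-0.4, -0.3, -2.0]
width: 10.0
gripper_force: 58.7
[647.0091896  -77.91292862 161.46346996] 10.047883341233293 [-0.42073575 -0.2522987  -2.03395884]
```

View pics/w3.png

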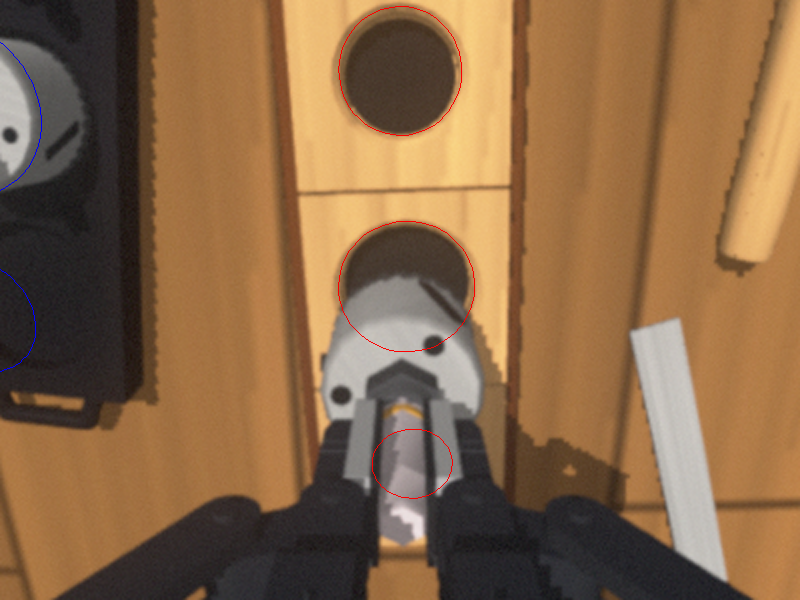

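The rings match the mouths and saw51 hangs upright over block51. I'll lower it.

```bash
python3 -m jog '{"claw":[0,0,0,0,0,0,0,0,0],"xyz":[[0,0.01,0.2],[0,0,0.2],[0,0,0.1],[0,0,0.06],[0,0,0.04],[0,0,0.03],[0,0,0.01],[0,0,0],[0,0,0]],"twist":[[0,0,0],[0,0,0],[0,0,0],[0,0,0],[0,0,0],[0,0,0],[0,0,0],[0,0,0],[0,0,0]]}'
python3 -m jog '{"claw":[0,0,0,0],"xyz":[[0,0,0.01],[0,0,0.005],[0,0,0],[0,0,0]],"twist":[[0,0,0],[0,0,0],[0,0,0],[0,0,0]]}'
```

```text
clock: 9.28
eef_pos: [649.1, -77.7, 97.6]
tool_rot: [3.141, 0.0, 1.57]
force: [0.7, 0.1, -2.3]
width: 9.8
gripper_force: 58.8
clock: 9.78
eef_pos: [648.9, -77.6, 95.8]
tool_rot: [-3.142, -0.0, 1.57]
force: [-0.1, -0.2, -1.5]
width: 10.0
gripper_force: 58.8
```

```bash
python3 -m jog '{"claw":[0,0,0,0,0],"xyz":[[0,0,0.005],[0,0,0.005],[0,0,0],[0,0,0],[0,0,0]],"twist":[[0,0,0],[0,0,0],[0,0,0],[0,0,0],[0,0,0]]}'
```

```text
clock: 10.4
eef_pos: [649.0, -77.6, 95.6]
tool_rot: [3.141, 0.0, 1.57]
force: [-2.7, 0.3, 5.9]
width: 9.5
gripper_force: 59.5
```

```bash
python3 -m jog '{"claw":[1,1,1,1,1,1,1,1,1,1,1,1],"xyz":[[0,0,0],[0,0,0],[0,0,0],[0,0,-0.1],[0,0,-0.4],[0,0,-0.4],[0.1,-0.24,0],[0.2,-0.5,0],[0.2,-0.5,0],[0.2,-0.4,0],[0.07,-0.1,0],[0,0,0]],"twist":[[0,0,0],[0,0,0],[0,0,0],[0,0,0],[0,0,0],[0,0,0],[0,0,0],[0,0,0],[0,0,0],[0,0,0],[0,0,0],[0,0,0]]}'
python3 -m jog '{"claw":[1,1],"xyz":[[0,0,0],[0,0,0]],"twist":[[0,0,0],[0,0,0]]}'
python3 -c "
from ov import *
s=readout.read_state();print(s['eef_pos'],s['width'],s['force'])
run('top','pics/t4.png',(180,140,330,250),5)"
```

```text
clock: 11.9
eef_pos: [475.7, -0.1, 185.6]
tool_rot: [3.14, 0.0, 1.571]
force: [1.1, 0.2, 0.7]
width: 85.4
gripper_force: 0.0
clock: 12.15
eef_pos: [476.1, -1.0, 184.7]
tool_rot: [3.141, -0.0, 1.568]
force: [1.2, -0.2, 0.1]
width: 84.9
gripper_force: 0.0
[476.10318582  -1.0213511  184.71847266] 84.90582417353617 [ 1.18204748 -0.243178    0.10909844]
```

View pics/t4.png

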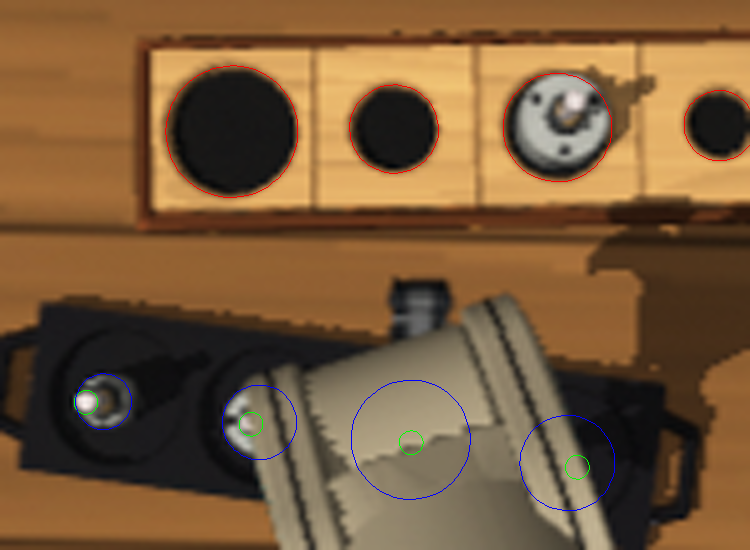

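Saw51 stands inside the block51 ring and is upright. Next is saw64.

```bash
python3 -m jog '{"claw":[1,1,1,1,1,1,0,0,0,0,0,0],"xyz":[[0.005,-0.01,0.2],[0,0,0.4],[0,0,0.33],[0,0,0.1],[0,0,0],[0,0,0],[0,0,0],[0,0,0],[0,0,0],[0,0,0],[0,0,0],[0,0,0]],"twist":[[0,0,0],[0,0,0],[0,0,0],[0,0,0],[0,0,0],[0,0,0],[0,0,0],[0,0,0],[0,0,0],[0,0,0],[0,0,0],[0,0,0]]}'
python3 -m jog '{"claw":[0,0],"xyz":[[0,0,0],[0,0,0]],"twist":[[0,0,0],[0,0,0]]}'
```

```text
clock: 13.7
eef_pos: [474.2, 0.0, 82.1]
tool_rot: [3.141, 0.0, 1.57]
force: [-0.9, -0.3, 5.1]
width: 9.8
gripper_force: 58.5
clock: 13.95
eef_pos: [474.1, 0.1, 82.1]
tool_rot: [3.141, 0.0, 1.57]
force: [-0.4, -0.7, 4.9]
width: 10.2
gripper_force: 58.5
```

```bash
python3 -m jog '{"claw":[0,0,0,0,0,0,0,0,0,0,0,0],"xyz":[[0,0,-0.2],[0,0,-0.3],[0,0,-0.3],[0,0.2,0],[0,0.4,0],[0,0.4,0],[0.3,0.3,0],[0.3,0.25,0],[0.3,0.13,0],[0.12,0,0],[0,0,0],[0,0,0]],"twist":[[0,0,0],[0,0,0],[0,0,0],[0,0,0],[0,0,0],[0,0,0],[0,0,0],[0,0,0],[0,0,0],[0,0,0],[0,0,0],[0,0,0]]}'
python3 -m jog '{"claw":[0,0],"xyz":[[0,0,0],[0,0,0]],"twist":[[0,0,0],[0,0,0]]}'
```

```text
clock: 15.45
eef_pos: [641.4, 99.5, 161.5]
tool_rot: [-3.14, 0.002, 1.568]
force: [-0.2, -0.4, -2.7]
width: 9.9
gripper_force: 58.9
clock: 15.7
eef_pos: [642.1, 100.8, 162.0]
tool_rot: [3.141, 0.0, 1.568]
force: [-0.1, 0.9, -3.2]
width: 9.9
gripper_force: 58.9
```

```bash
python3 -m jog '{"claw":[0,0,0,0,0,0,0,0,0,0],"xyz":[[0.01,0,0.2],[0,0,0.2],[0,0,0.1],[0,0,0.06],[0,0,0.04],[0,0,0.03],[0,0,0.01],[0,0,0.01],[0,0,0],[0,0,0]],"twist":[[0,0,0],[0,0,0],[0,0,0],[0,0,0],[0,0,0],[0,0,0],[0,0,0],[0,0,0],[0,0,0],[0,0,0]]}'
python3 -m jog '{"claw":[0,0,0,0,0],"xyz":[[0,0,0.005],[0,0,0.005],[0,0,0.005],[0,0,0],[0,0,0]],"twist":[[0,0,0],[0,0,0],[0,0,0],[0,0,0],[0,0,0]]}'
```

```text
clock: 16.95
eef_pos: [642.2, 102.9, 97.0]
tool_rot: [3.141, -0.0, 1.57]
force: [-1.3, -0.2, -3.0]
width: 9.9
gripper_force: 58.9
clock: 17.58
eef_pos: [642.2, 102.9, 96.1]
tool_rot: [3.141, 0.0, 1.57]
force: [-3.4, -0.4, 5.4]
width: 10.0
gripper_force: 59.7
```

```bash
python3 -m jog '{"claw":[1,1,1,1,1,1,1,1,1,1,1,1],"xyz":[[0,0,0],[0,0,0],[0,0,0],[0,0,-0.1],[0,0,-0.4],[0,0,-0.4],[-0.02,-0.2,0],[-0.1,-0.5,0],[-0.1,-0.5,0],[0,-0.3,0],[0,-0.1,0],[0,0,0]],"twist":[[0,0,0],[0,0,0],[0,0,0],[0,0,0],[0,0,0],[0,0,0],[0,0,0],[0,0,0],[0,0,0],[0,0,0],[0,0,0],[0,0,0]]}'
python3 -m jog '{"claw":[1,1],"xyz":[[0,0,0],[0,0,0]],"twist":[[0,0,0],[0,0,0]]}'
python3 -c "
from ov import *
s=readout.read_state();print(s['eef_pos'],s['width'],s['force'])
run('wrist','pics/w5.png',(150,0,490,290),2)"
```

```text
clock: 19.08
eef_pos: [483.1, 81.4, 186.0]
tool_rot: [3.14, -0.0, 1.57]
force: [1.0, 0.2, 0.3]
width: 85.5
gripper_force: 0.0
clock: 19.32
eef_pos: [483.2, 81.2, 185.2]
tool_rot: [3.141, -0.0, 1.569]
force: [-0.6, -0.4, 0.1]
width: 85.5
gripper_force: 0.0
[483.19577426  81.22525449 185.19827999] 85.49858257090187 [-0.59240893 -0.4112459   0.12558278]
```

View pics/w5.png

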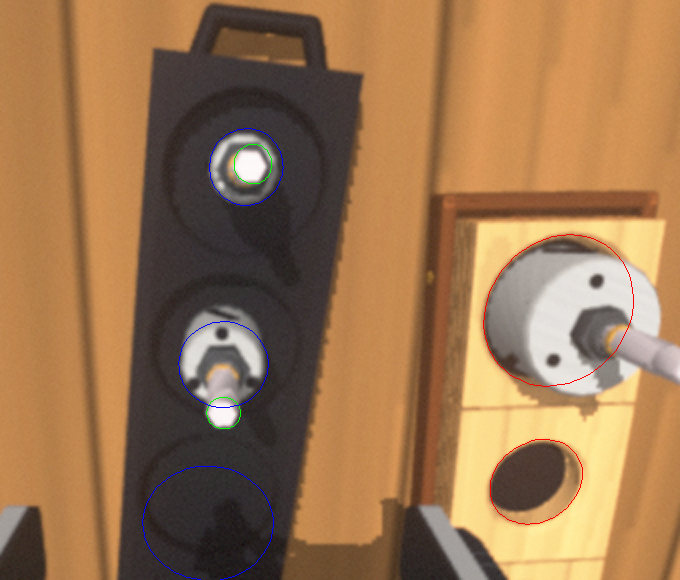

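Saw64 stands upright in its recess, and the saw40 tip (223,412) and saw30 tip (250,165) sit on their rings. I'll grip saw40.

```bash
python3 -m jog '{"claw":[1,1,1,1,1,1,0,0,0,0,0,0],"xyz":[[0,0,0.2],[0,0,0.4],[0,0,0.33],[0,0,0.1],[0,0,0],[0,0,0],[0,0,0],[0,0,0],[0,0,0],[0,0,0],[0,0,0],[0,0,0]],"twist":[[0,0,0],[0,0,0],[0,0,0],[0,0,0],[0,0,0],[0,0,0],[0,0,0],[0,0,0],[0,0,0],[0,0,0],[0,0,0],[0,0,0]]}'
python3 -m jog '{"claw":[0,0],"xyz":[[0,0,0],[0,0,0]],"twist":[[0,0,0],[0,0,0]]}'
```

```text
clock: 20.88
eef_pos: [482.2, 81.0, 82.4]
tool_rot: [3.141, 0.0, 1.57]
force: [0.1, 0.0, 1.8]
width: 9.7
gripper_force: 58.4
clock: 21.12
eef_pos: [482.2, 81.0, 82.4]
tool_rot: [3.141, 0.0, 1.57]
force: [-0.4, 0.5, 3.0]
width: 9.8
gripper_force: 58.4
```

```bash
python3 -m jog '{"claw":[0,0,0,0,0,0,0,0,0,0,0,0],"xyz":[[0,0,-0.2],[0,0,-0.3],[0,0,-0.3],[0,0.2,0],[-0.1,0.4,0],[-0.2,0.4,0],[-0.2,0.3,0],[-0.15,0.23,0],[-0.04,0.1,0],[0,0,0],[0,0,0],[0,0,0]],"twist":[[0,0,0],[0,0,0],[0,0,0],[0,0,0],[0,0,0],[0,0,0],[0,0,0],[0,0,0],[0,0,0],[0,0,0],[0,0,0],[0,0,0]]}'
python3 -m jog '{"claw":[0,0],"xyz":[[0,0,0],[0,0,0]],"twist":[[0,0,0],[0,0,0]]}'
```

```text
clock: 22.62
eef_pos: [644.2, 12.8, 162.5]
tool_rot: [-3.141, -0.0, 1.571]
force: [0.1, 0.2, -1.5]
width: 9.8
gripper_force: 58.7
clock: 22.88
eef_pos: [644.9, 12.0, 162.5]
tool_rot: [3.141, 0.0, 1.57]
force: [0.3, 0.1, -1.4]
width: 10.3
gripper_force: 58.7
```

```bash
python3 -m jog '{"claw":[0,0,0,0,0,0,0,0,0,0],"xyz":[[0,0.005,0.2],[0,0,0.2],[0,0,0.1],[0,0,0.06],[0,0,0.04],[0,0,0.03],[0,0,0.01],[0,0,0.01],[0,0,0],[0,0,0]],"twist":[[0,0,0],[0,0,0],[0,0,0],[0,0,0],[0,0,0],[0,0,0],[0,0,0],[0,0,0],[0,0,0],[0,0,0]]}'
python3 -m jog '{"claw":[0,0,0,0,0],"xyz":[[0,0,0.005],[0,0,0.005],[0,0,0.005],[0,0,0],[0,0,0]],"twist":[[0,0,0],[0,0,0],[0,0,0],[0,0,0],[0,0,0]]}'
```

```text
clock: 24.12
eef_pos: [645.6, 11.9, 97.4]
tool_rot: [3.141, 0.0, 1.57]
force: [-0.1, -0.2, -1.5]
width: 9.8
gripper_force: 58.7
clock: 24.75
eef_pos: [645.7, 11.9, 96.5]
tool_rot: [3.141, 0.0, 1.57]
force: [-1.7, -0.4, 5.8]
width: 10.2
gripper_force: 59.4
```

```bash
python3 -m jog '{"claw":[1,1,1,1,1,1,1,1,1,1,1,1],"xyz":[[0,0,0],[0,0,0],[0,0,0],[0,0,-0.1],[0,0,-0.4],[0,0,-0.4],[0.2,-0.2,0],[0.4,-0.4,0],[0.4,-0.4,0],[0.4,-0.4,0],[0.135,-0.135,0],[0,0,0]],"twist":[[0,0,0],[0,0,0],[0,0,0],[0,0,0],[0,0,0],[0,0,0],[0,0,0],[0,0,0],[0,0,0],[0,0,0],[0,0,0],[0,0,0]]}'
python3 -m jog '{"claw":[1,1,1],"xyz":[[0,0,0],[0,0,0],[0,0,0]],"twist":[[0,0,0],[0,0,0],[0,0,0]]}'
python3 -c "
from ov import *
s=readout.read_state();print(s['eef_pos'],s['width'],s['force'])
run('wrist','pics/w6.png',(150,0,490,290),2)"
```

```text
clock: 26.25
eef_pos: [492.1, 166.5, 186.6]
tool_rot: [3.14, -0.0, 1.572]
force: [0.4, -0.6, 0.3]
width: 85.1
gripper_force: 0.0
clock: 26.62
eef_pos: [492.9, 164.6, 185.6]
tool_rot: [-3.142, 0.0, 1.568]
force: [-0.1, 0.3, 0.2]
width: 85.5
gripper_force: 0.0
[492.85284224 164.58199348 185.62129764] 85.53827168357341 [-0.07849745  0.26429643  0.24876108]
```

View pics/w6.png

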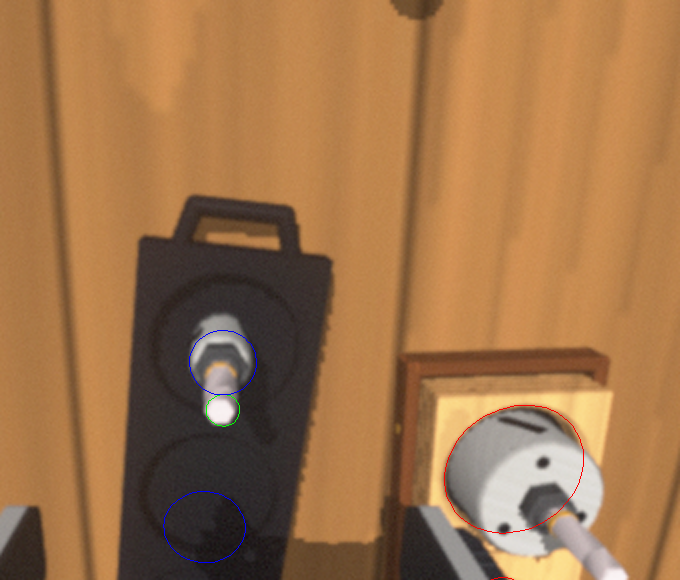

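The saw30 tip at (221,410) sits on its ring, so I'll grip it.

```bash
python3 -m jog '{"claw":[1,1,1,1,1,1,0,0,0,0,0,0],"xyz":[[0.005,-0.005,0.2],[0,0,0.4],[0,0,0.33],[0,0,0.1],[0,0,0],[0,0,0],[0,0,0],[0,0,0],[0,0,0],[0,0,0],[0,0,0],[0,0,0]],"twist":[[0,0,0],[0,0,0],[0,0,0],[0,0,0],[0,0,0],[0,0,0],[0,0,0],[0,0,0],[0,0,0],[0,0,0],[0,0,0],[0,0,0]]}'
python3 -m jog '{"claw":[0,0],"xyz":[[0,0,0],[0,0,0]],"twist":[[0,0,0],[0,0,0]]}'
```

```text
clock: 28.18
eef_pos: [491.9, 166.1, 83.0]
tool_rot: [3.141, -0.0, 1.57]
force: [0.2, 0.1, 3.4]
width: 9.9
gripper_force: 58.4
clock: 28.42
eef_pos: [491.9, 166.1, 83.0]
tool_rot: [3.141, -0.0, 1.57]
force: [0.3, -0.1, 3.8]
width: 9.8
gripper_force: 58.4
```

```bash
python3 -m jog '{"claw":[0,0,0,0,0,0,0,0,0,0,0,0],"xyz":[[0,0,-0.2],[0,0,-0.3],[0,0,-0.3],[-0.2,0,0],[-0.45,0,0],[-0.5,0,0],[-0.5,0,0],[-0.5,0,0],[-0.5,0,0],[-0.45,0.1,0],[-0.2,0.3,0],[-0.03,0.4,0]],"twist":[[0,0,0],[0,0,0],[0,0,0],[0,0,0],[0,0,0],[0,0,0],[0,0,0],[0,0,0],[0,0,0],[0,0,0],[0,0,0],[0,0,0]]}'
python3 -m jog '{"claw":[0,0,0,0,0,0,0],"xyz":[[0,0.4,0],[0,0.3,0],[0,0.09,0],[0,0,0],[0,0,0],[0,0,0],[0,0,0]],"twist":[[0,0,0],[0,0,0],[0,0,0],[0,0,0],[0,0,0],[0,0,0],[0,0,0]]}'
python3 -c "
from ov import *
run('wrist','pics/w7.png',(60,40,460,340),2)"
```

```text
clock: 29.92
eef_pos: [570.3, -170.3, 161.9]
tool_rot: [-3.139, 0.001, 1.565]
force: [0.2, 1.0, -1.8]
width: 10.2
gripper_force: 58.6
clock: 30.8
eef_pos: [649.9, -167.4, 163.1]
tool_rot: [-3.142, 0.0, 1.569]
force: [0.1, -0.1, -1.5]
width: 9.8
gripper_force: 58.7
```

View pics/w7.png

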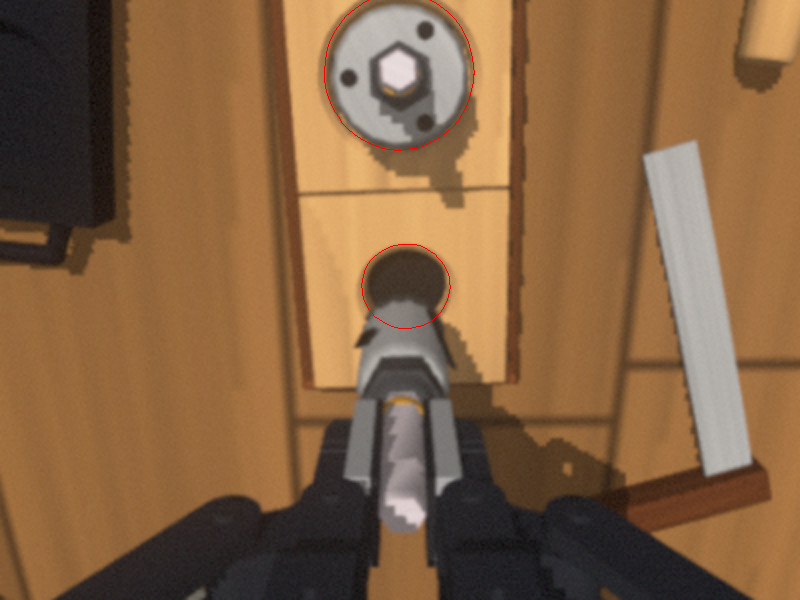

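Saw51 is concentric in its recess, and saw30 hangs over block30 with its ring on the mouth (406,286). I'll lower saw30.

```bash
python3 -m jog '{"claw":[0,0,0,0,0,0,0,0,0,0],"xyz":[[0.005,0,0.2],[0,0,0.2],[0,0,0.1],[0,0,0.06],[0,0,0.04],[0,0,0.03],[0,0,0.01],[0,0,0.01],[0,0,0],[0,0,0]],"twist":[[0,0,0],[0,0,0],[0,0,0],[0,0,0],[0,0,0],[0,0,0],[0,0,0],[0,0,0],[0,0,0],[0,0,0]]}'
python3 -m jog '{"claw":[0,0,0,0,0],"xyz":[[0,0,0.005],[0,0,0.005],[0,0,0.005],[0,0,0],[0,0,0]],"twist":[[0,0,0],[0,0,0],[0,0,0],[0,0,0],[0,0,0]]}'
```

```text
clock: 32.1
eef_pos: [650.4, -166.6, 98.0]
tool_rot: [3.141, 0.0, 1.57]
force: [-0.3, -0.3, -1.0]
width: 10.0
gripper_force: 58.7
clock: 32.72
eef_pos: [650.5, -166.7, 97.1]
tool_rot: [3.141, 0.0, 1.57]
force: [-2.4, 1.7, 4.3]
width: 10.0
gripper_force: 59.5
```

Contact is at the expected height (82.9 + 14). I'll release, back off to clear the view, and check.

```bash
python3 -m jog '{"claw":[1,1,1,1,1,1,1,1,1,1,1,1],"xyz":[[0,0,0],[0,0,0],[0,0,0],[0,0,-0.1],[0,0,-0.4],[0,0,-0.4],[0,-0.2,0],[0,-0.5,0],[0,-0.5,0],[0,-0.4,0],[0,0,0],[0,0,0]],"twist":[[0,0,0],[0,0,0],[0,0,0],[0,0,0],[0,0,0],[0,0,0],[0,0,0],[0,0,0],[0,0,0],[0,0,0],[0,0,0],[0,0,0]]}'
python3 -c "
from ov import *
S.clear()
for n,c in B.items(): S[n]=c
import ov
d=optics.get_image('top');s=optics.get_image('scene')
im=lambda d,b:cv2.resize(d['color'][b[1]:b[3],b[0]:b[2],::-1],(760,int(760*(b[3]-b[1])/(b[2]-b[0]))),interpolation=cv2.INTER_CUBIC)
def dr(d,col):
    a=np.ascontiguousarray(d['color'])
    return d
A=im(d,(200,140,352,195));C=im(s,(140,125,310,195+0))
def mk(img,d,b):
    k=760/(b[2]-b[0])
    for n,c in B.items():
        for z in (132,72,26):
            p=(proj(d,(*c,z))-[b[0],b[1]]+.5)*k; cv2.drawMarker(img,(int(p[0]),int(p[1])),(0,255,0),cv2.MARKER_CROSS,8,1)
mk(A,d,(200,140,352,195));mk(C,s,(140,125,310,195))
cv2.imwrite('pics/f8.png',np.vstack([A,C]))"
```

```text
clock: 34.22
eef_pos: [491.7, -166.6, 187.2]
tool_rot: [3.139, 0.001, 1.57]
force: [-0.5, -0.5, 0.2]
width: 85.7
gripper_force: 0.0
```

View pics/f8.png

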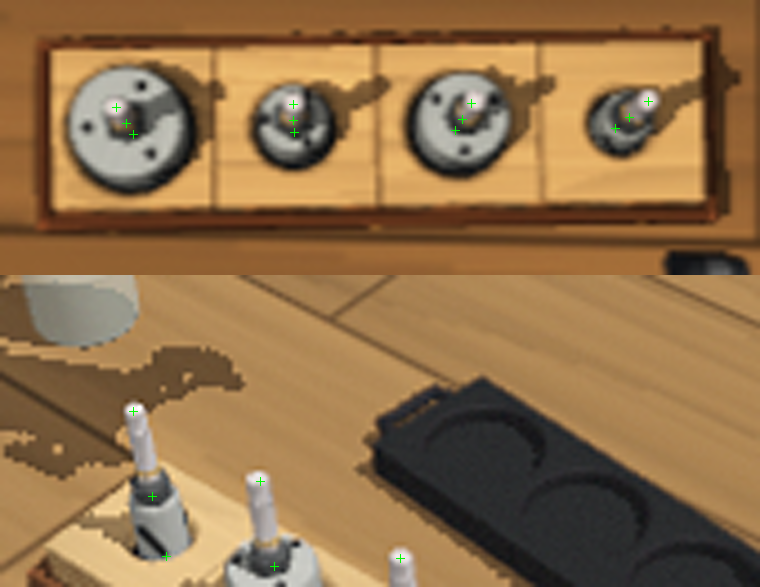

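All four tips fall within about 2 px of where upright, seated saws should appear, in both views. The gripper is clear, so I'm handing in the job.

```bash
python3 -c "
from cell import order
print(order.finish_job())"
```

```text
the job is handed in; nothing more can be done
None
```

I put all four hole saws upright in the recesses bored for them, set down gently; the last camera check showed them seated, and I handed the job in at about 34 s, though the hand-in call returned no verdict.

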